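# Pack a row of china flasks into a shipping box in reverse order

## Robot

A 6-joint arm with a two-finger parallel gripper is mounted at the origin on the work surface. World frame = base frame: x ahead of the robot, y to its left, z up, the work surface at z = 0. Lengths are in m, angles in rad, forces in N, time in s.
With the tool pointing down it reaches from about 0.375 to 0.925 m from the base axis. Payload 5.7 kg.
Tool frame: the origin (TCP) lies on the centre line of the jaws, within the pads' length; the fingertips stand 25 mm ahead of it and the grasp point (between the pads) lies 6 mm ahead of it; z points along the fingers, y is the line along which they close (so a half turn about z gives the same grasp; the last joint's range is limited). The gripper opens to 88 mm and grips with 3 to 60 N. Pads are 20 mm wide; open, the fingers measure 115 mm over their backs; the gripper's body (75 mm by 178 mm) begins 61 mm behind the grasp point.
Start: joints at [1.075, 0.359, 1.51, -0, 1.272, -0.115], TCP at [0.223, 0.557, 0.224] pointing down, gripper open.
Joint ranges: [-2.97, 2.97], [-1.01, 2.36], [0.21, 2.38], [-0.96, 4.11], [0.2, 2.71], [-2.98, 2.98]. Speed limits (rad/s): [2.39, 2.39, 3.14, 3.14, 3.14, 3.14].

## Interface

Orientations are given as a unit quaternion [x, y, z, w].
In Python, from rig import state, get_image, job_done, boxes_of, regions_of, pinpoint gives the robot as it stands.
- The arm moves only by the tool step_arm, never from a script. Its argument "series" is a list of rows, each an object with "dr": the turn, a rotation vector about the tool's x, y, z in rad, a list of three; "offset": the shift along the tool's x, y, z in mm, a list of three; "grip": the gripper command: -1 is shut, 1 is fully open, values between are in proportion. A call has 1 to 12 rows; each row is the pose to reach, as a shift and turn from the pose commanded when the call began, along the tool's axes at that moment; what a row does not reach only later rows make up. A row lasts 1/8 s, in which the tool goes at most 62.5 mm and 10.7 degrees, less where a joint would pass 70% of its speed; a pose out of reach is approached as far as the arm can. A call with a gripper value outside its range is refused whole. The fingers move at their own pace and stop on an object; "newtons" is the grip in N (left out, the last holds). Time passes only in rows, so rows that repeat a pose let the fingers close. It gives the time, the measured TCP pose, the force, the opening and the grip force at its end, in the units of the state.
- state(): the state, without advancing time (a new reading comes with each control period).
- get_image(name): name is "scene" or "top" or "wrist"; returns a dict with "pixels" (400x640x3 uint8, red, green, blue), "depth" (400x640 float32, m along the optical axis (not along the pixel's ray), 0 where there is no reading), "fx", "fy", "cx", "cy" (pixels), "k1" (the pictures are not rectified: a ray, as slopes to the right and down, at radius r is drawn at 1 + k1 r^2 times it, then the intrinsics apply), "cam_to_world" (4x4, takes a point from camera to world coordinates). Camera axes: x right, y down, z forward; pixel columns grow to the right and rows downward; lengths in m; the calibration is good to about 2 mm. A picture is of the moment at which its call begins.
- job_done(): hands the job in; it is judged then, once.
Trained networks look in the newest picture that a camera, given by its name, has taken for a name from the list of things; names that differ only in an ending like _2 or _b are one class to them, and where a whole thing is asked for, a point or a joint stands for the part that bears it (a point fixed in the world has none). Each returns a list of dicts, best first, with "confidence" (0 to 1); they miss things now and then, are a little off and sometimes report something else, mostly with a low value. They report only what shows in the picture. A call takes as long as a camera call. They do not tell look-alikes from the thing itself.
- boxes_of(camera, label): "point" ([x, y, z] in m, in the coordinates of the camera as it stood for that picture, good to about 4 mm: the middle of the surface that is visible of it).
- regions_of(camera, label): "region" (400x640 bool, what is visible of it).
- pinpoint(camera, label): "point" ([x, y, z] in m, in the coordinates of the camera as it stood for that picture, good to about 4 mm: a listed point, or the origin of a listed thing).
The state is a dict: "clock": time; "joint_positions": joint angles; "qd": joint speeds; "effort": joint torques, N m; "ee_pos": TCP position; "eef_rot": TCP orientation; "ft_force": force on the tool from outside, world axes, zero at the start; "torque": the same for the moment, N m; "gripper_width": opening from 0.0 (shut) to 1.0 (fully open); "gripper_force": force on a finger pad.
Only numpy, scipy, OpenCV 4.12 (cv2) and the standard library are available. Lean on these libraries where they do the work, as an engineer would, in place of code of your own. Each camera call takes 0.05 s, during which the arm holds its last target. There are 200 camera calls.

## Task

Pack the four white china flasks from the wooden tray into the four cells of the cardboard shipping box, one to a cell and in reverse order along the row: the flask that stands nearest the robot in its row goes into the cell farthest from the robot, the next one into the cell before it, and so on, so that the farthest flask ends in the nearest cell. Never tip a flask over, and leave all four standing upright on the floors of their cells.

Things in the scene. Friction and masses are not known exactly. Their poses are not given: they have to be found in the camera images.
- flask_tall: Tall round white china flask: cylinder 44 mm across up to 88 mm high, then a shoulder, a thin neck and a steel cap 26 mm across; 125 mm high in all. 0.15 to 0.4 kg. Stands loose in one of the four seats of the tray; origin at the centre of its underside, z up. The straight sides between 55 and 80 mm above the underside are where to grip it, across the row.
- flask_square: Square white china flask: body 44 x 44 mm and 84 mm high, then a short neck and a steel cap 26 mm across; 108 mm high in all. Its x and y axes are square to its sides. 0.15 to 0.4 kg. Stands loose in one of the four seats of the tray; origin at the centre of its underside, z up. The straight sides between 55 and 80 mm above the underside are where to grip it, across the row.
- flask_stepped: Stepped round white china flask: foot 48 mm across up to 38 mm high, above it a slimmer round body 34 mm across up to 92 mm high, then a short neck and a steel cap 26 mm across; 115 mm high in all. 0.15 to 0.4 kg. Stands loose in one of the four seats of the tray; origin at the centre of its underside, z up. The straight sides between 55 and 80 mm above the underside are where to grip it, across the row.
- flask_slab: Flat rectangular white china flask: body 48 mm along its x axis, 34 mm along its y axis and 84 mm high, then a short neck and a steel cap 26 mm across; 108 mm high in all. 0.15 to 0.4 kg. Stands loose in one of the four seats of the tray; origin at the centre of its underside, z up. The straight sides between 55 and 80 mm above the underside are where to grip it, across the row.
- seat_tall: Fixed shallow square grey cup on the tray, 66 x 66 mm, 12 mm high, walls 3 mm, floor 3 mm thick, in which the tall flask stands at the start (in the middle within about 4 mm, its x axis within 0.15 rad of the seat's). Origin at the centre of its underside, which lies 8 mm above the table; axes parallel to the tray's. The four seats look alike and are shuffled from start to start.
- seat_square: Fixed shallow square grey cup on the tray, 66 x 66 mm, 12 mm high, walls 3 mm, floor 3 mm thick, in which the square flask stands at the start (in the middle within about 4 mm, its x axis within 0.15 rad of the seat's). Origin at the centre of its underside, which lies 8 mm above the table; axes parallel to the tray's. The four seats look alike and are shuffled from start to start.
- seat_stepped: Fixed shallow square grey cup on the tray, 66 x 66 mm, 12 mm high, walls 3 mm, floor 3 mm thick, in which the stepped flask stands at the start (in the middle within about 4 mm, its x axis within 0.15 rad of the seat's). Origin at the centre of its underside, which lies 8 mm above the table; axes parallel to the tray's. The four seats look alike and are shuffled from start to start.
- seat_slab: Fixed shallow square grey cup on the tray, 66 x 66 mm, 12 mm high, walls 3 mm, floor 3 mm thick, in which the slab flask stands at the start (in the middle within about 4 mm, its x axis within 0.15 rad of the seat's). Origin at the centre of its underside, which lies 8 mm above the table; axes parallel to the tray's. The four seats look alike and are shuffled from start to start.
- tray: Fixed flat wooden board, 310 mm along its x axis, 88 mm wide (y), 8 mm thick, carrying the four grey seats in one row, 70 mm apart, at x = -105, -35, 35 and 105 mm in its frame. Origin at the centre of its underside on the table; x runs along the row away from the robot (yaw within 0.25 rad). It lies on the left or on the right.
- carton: Fixed low open shipping box of brown cardboard on the other side, 284 mm along its x axis, 74 mm wide, 28 mm high, with four open cells in one row. Origin at the centre of its underside on the table; x runs along the row away from the robot (yaw within 0.25 rad). Cell centres at x = -105, -35, 35 and 105 mm, y = 0 in its frame; each cell is 66 x 66 mm inside, walls 4 mm, floor 4 mm above the table.
Mind the look-alikes: they are no part of the job. Leave any orange look-alike of the flask_stepped alone.

How it is judged:
By the outcome, as a careful person would: the job done as asked, in the order asked, and still so for the second after the job is handed in, with the robot touching nothing.
It also fails if it takes over 128 s, if anything falls off the work surface, if the arm or the gripper's body presses on something with over 40 N, if the wrist force passes 120 N, or if a joint passes its speed limit or range.

## Working session

There is one attempt and no reset: what is moved stays moved. The work goes in short steps, Python scripts to look and compute and a tool call to move; the robot and the scene stay as the last step left them, time stands still between calls to the robot, and variables do not carry over. Pictures are saved under pics/ and viewed, at most 14 in all, crops included, and the job is handed in when it is done.

Besides the shell and the picture viewer there is one more tool, called after "Request:" by a JSON object that holds its "op" and its "data". step_arm: Moves the arm, as the interface text tells. Its arguments: {"type":"object","properties":{"series":{"type":"array"},"newtons":{"type":"number"}},"required":["series"]}

```bash
mkdir -p pics; cat > h.py <<'E'
import numpy as np, cv2
from rig import *
from scipy.spatial.transform import Rotation as R
def w(im,p): return (im["cam_to_world"]@np.r_[p,1])[:3]
def cloud(im):
    v,u=np.mgrid[0:400,0:640]
    K=np.array([[im["fx"],0,im["cx"]],[0,im["fy"],im["cy"]],[0,0,1.]])
    r=cv2.undistortPoints(np.stack([u,v],-1).reshape(-1,1,2).astype(float),K,np.array([im["k1"],0,0,0.])).reshape(400,640,2)
    d=im["depth"]
    P=np.stack([r[...,0]*d,r[...,1]*d,d],-1)
    return P@im["cam_to_world"][:3,:3].T+im["cam_to_world"][:3,3]
def save(n,a): cv2.imwrite("pics/"+n,a[...,::-1])
E
python3 - <<'E'
from h import *
for c in ["top","scene"]:
    im=get_image(c); save(c+"0.png",im["pixels"]); print(c,im["cam_to_world"][:3,3].round(2),im["fx"])
    for l in ["flask_tall","flask_square","flask_stepped","flask_slab","tray","carton"]:
        for d in pinpoint(c,l): print(c,l,round(d["confidence"],2),w(im,d["point"]).round(3))
s=state();print(s["ee_pos"],s["eef_rot"],s["clock"],s["gripper_width"])
E
```

```text
top [0.39 0.03 0.99] 519.8758534525674
top flask_tall 0.93 [0.537 0.19  0.015]
top flask_square 0.84 [0.465 0.199 0.009]
top flask_stepped 0.66 [ 0.66   0.309 -0.002]
top flask_stepped 0.62 [0.609 0.195 0.013]
top flask_stepped 0.59 [ 0.693  0.106 -0.001]
top flask_slab 0.69 [0.4   0.197 0.01 ]
top tray 0.81 [ 0.503  0.196 -0.003]
top carton 0.7 [ 0.561 -0.188 -0.001]
top carton 0.65 [0.602 0.194 0.014]
scene [0.99 0.03 0.64] 401.1313531176542
scene flask_tall 0.91 [0.546 0.195 0.012]
scene flask_square 0.98 [0.468 0.199 0.012]
scene flask_stepped 0.77 [0.662 0.309 0.001]
scene flask_stepped 0.7 [0.69  0.103 0.001]
scene flask_stepped 0.69 [0.606 0.196 0.011]
scene flask_slab 0.83 [0.4   0.197 0.013]
scene flask_slab 0.28 [0.613 0.193 0.008]
scene carton 0.69 [ 0.561 -0.184 -0.002]
[0.22298325 0.55700882 0.22415798] [ 1.89259532e-01  9.81927099e-01 -1.09297507e-05 -2.59517253e-05] 0.7 1.002398908894311
```

View pics/top0.png

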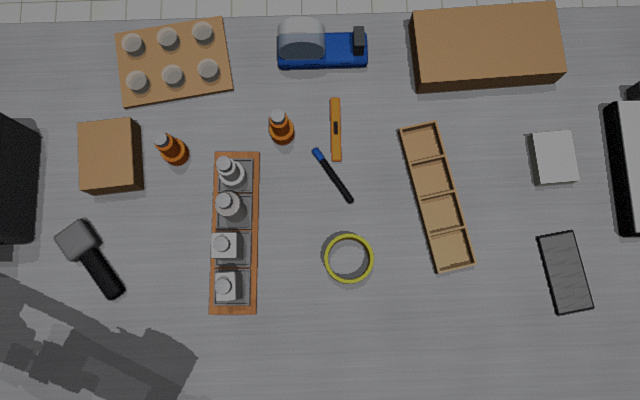

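View pics/scene0.png

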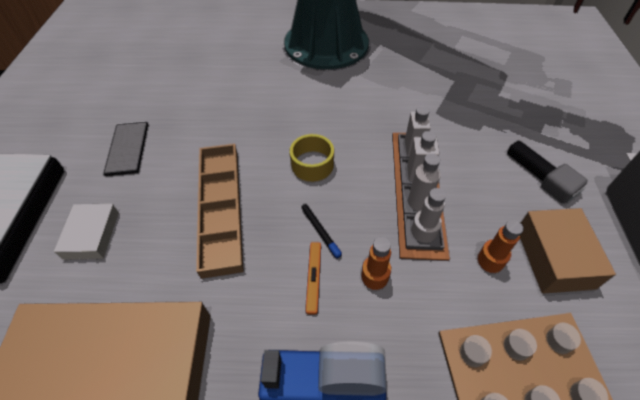

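Bottom of the top picture is nearest the robot. The white row on the tray, near to far, is slab (228,285), square (226,245), tall (230,205), stepped (232,170). The orange look-alikes at (172,148) and (281,127) stay where they are. The empty carton is at (437,197). Next I'll measure these accurately.

```bash
cat >> h.py <<'E'
def go(x,y,yaw,z):
    "print offset (mm) and z turn, from the present pose, to TCP x,y,z with tool y along row-normal of yaw"
    s=state(); r=R.from_quat(s["eef_rot"]); 
    t=R.from_matrix(np.array([[-np.cos(yaw),-np.sin(yaw),0],[-np.sin(yaw),np.cos(yaw),0],[0,0,-1]]).T.T) 
    t=R.from_matrix(np.c_[[-np.cos(yaw),-np.sin(yaw),0],[-np.sin(yaw),np.cos(yaw),0],[0,0,-1]])
    print("off",(1000*r.inv().apply(np.array([x,y,z])-s["ee_pos"])).round(1),"dr",(r.inv()*t).as_rotvec().round(3))
E
sed -i '/\.T\.T)/d' h.py
python3 - <<'E'
from h import *
im=get_image("top"); P=cloud(im); px=im["pixels"].astype(int)
def near(x,y,r): return (np.hypot(P[...,0]-x,P[...,1]-y)<r)&(im["depth"]>0)
for n,x,y,h in [("slab",.4,.197,.119),("square",.467,.199,.119),("tall",.540,.193,.136),("stepped",.608,.195,.126)]:
    m=near(x,y,.035)&(P[...,2]>h-.005)&(P[...,2]<h+.01); q=P[m]
    c,rad=cv2.minEnclosingCircle(q[:,:2].astype(np.float32))
    print(n,m.sum(),q.mean(0).round(4),np.round(c,4),round(rad,4))
save("crop1.png",cv2.resize(im["pixels"][110:330,130:490],None,fx=2.2,fy=2.2,interpolation=cv2.INTER_CUBIC))
# carton rim, tray board
m=near(.561,-.186,.17)&(P[...,2]>.021)&(P[...,2]<.035)
m2=near(.503,.196,.18)&(P[...,2]>.003)&(P[...,2]<.016)&(px[...,0]-px[...,2]>35)
for n,k in [("carton",m),("tray",m2)]:
    nc,lab,st,_=cv2.connectedComponentsWithStats(k.astype(np.uint8),connectivity=8)
    j=1+np.argmax(st[1:,4]); q=P[lab==j][:,:2]; print(n,st[j],[v if not hasattr(v,'__len__') else np.round(v,4) for v in cv2.minAreaRect(q.astype(np.float32))])
for c in["carton","tray"]:
  for cam in ["top"]:
    rg=regions_of(cam,c)
    for g in rg[:2]:
        q=P[g["region"]&(im["depth"]>0)]; print(c,round(g["confidence"],2),[np.round(v,4) for v in cv2.minAreaRect((1000*q[:,:2]).astype(np.float32))],np.percentile(q[:,2],[5,50,95]).round(3))
E
```

```text
slab 195 [0.3991 0.1966 0.1186] [0.3989 0.197 ] 0.013
square 190 [0.4687 0.1997 0.1187] [0.4689 0.2001] 0.0131
tall 189 [0.5395 0.1929 0.1357] [0.5402 0.1931] 0.0135
stepped 178 [0.6055 0.1949 0.1255] [0.6056 0.1951] 0.013
carton [ 398  120   79  154 1335] [array([ 0.558 , -0.1869]), array([0.2848, 0.0756]), 11.467863082885742]
tray [ 209  152   51  163 2028] [array([0.503 , 0.1958]), array([0.0878, 0.3082]), 88.36506652832031]
carton 0.82 [array([ 562.6608, -190.2005]), array([292.1778,  84.7925]), np.float64(11.6683)] [0.001 0.005 0.029]
tray 0.88 [array([502.9312, 197.7005]), array([ 91.4546, 308.0953]), np.float64(88.47)] [0.004 0.008 0.011]
```

View pics/crop1.png

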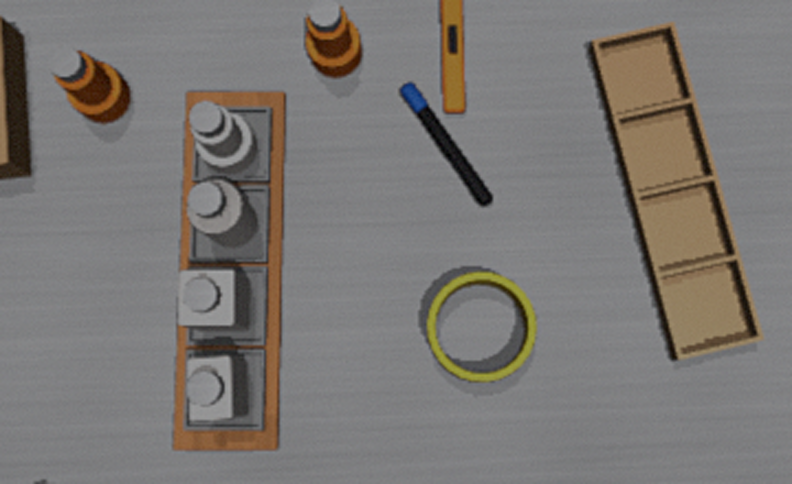

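The crop confirms it: the white row sits on the tray and both look-alikes are orange. Cap radii measure 13 mm and the carton rim 285 x 76 mm, which match the sizes given. Tray yaw is -0.028, carton yaw +0.200.

```bash
cat >> h.py <<'E'
F=dict(slab=(.399,.197),square=(.4688,.1998),tall=(.5398,.193),stepped=(.6055,.195))
C=dict(slab=(.6609,-.166),square=(.5923,-.180),tall=(.5237,-.194),stepped=(.4551,-.2078))
TY,CY=-.028,.2
E
python3 -c "
from h import *
go(*F['slab'],TY,.224)"
```

```text
off [-2.972e+02 -2.688e+02  2.000e-01] dr [ 0.     0.    -0.353]
```

Request:
{"op": "step_arm", "data": {"series": [{"offset": [-50,-45,0],"dr": [0,0,-0.1],"grip": 1},{"offset": [-100,-90,0],"dr": [0,0,-0.2],"grip": 1},{"offset": [-150,-135,0],"dr": [0,0,-0.353],"grip": 1},{"offset": [-200,-180,0],"dr": [0,0,-0.353],"grip": 1},{"offset": [-250,-225,0],"dr": [0,0,-0.353],"grip": 1},{"offset": [-297,-269,0],"dr": [0,0,-0.353],"grip": 1},{"offset": [-297,-269,0],"dr": [0,0,-0.353],"grip": 1},{"offset": [-297,-269,0],"dr": [0,0,-0.353],"grip": 1},{"offset": [-297,-269,0],"dr": [0,0,-0.353],"grip": 1}], "newtons": 25}}

```text
clock: 1.98
ee_pos: [0.3984, 0.1974, 0.2242]
eef_rot: [0.014, 1.0, 0.0, -0.0]
ft_force: [-0.2, -0.9, -0.1]
gripper_width: 0.997
gripper_force: 0.0
```

```bash
python3 -c "
from h import *
go(*F['slab'],TY,.089);s=state();print(s['joint_positions'],s['clock'])
im=get_image('wrist');save('w1.png',im['pixels'])"
```

```text
off [ -0.6  -0.5 135.2] dr [ 0. -0. -0.]
[ 3.04059220e-01  1.32379019e-01  1.82734606e+00  5.31325292e-04
  1.18201375e+00 -1.23892069e+00] 1.975
```

View pics/w1.png

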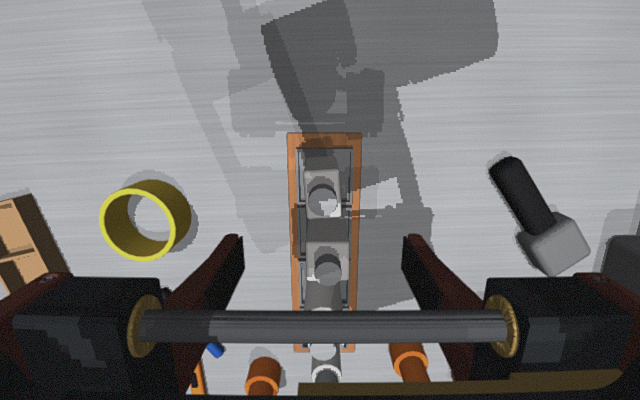

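Slab cap is at (323,200) with the jaws clear on either side. Descending and gripping.

Request:
{"op": "step_arm", "data": {"series": [{"offset": [-0.5,-0.5,40],"dr": [0,0,0],"grip": 1},{"offset": [-0.5,-0.5,80],"dr": [0,0,0],"grip": 1},{"offset": [-0.5,-0.5,115],"dr": [0,0,0],"grip": 1},{"offset": [-0.5,-0.5,135],"dr": [0,0,0],"grip": 1},{"offset": [-0.5,-0.5,135],"dr": [0,0,0],"grip": 1},{"offset": [-0.5,-0.5,135],"dr": [0,0,0],"grip": -0.2},{"offset": [-0.5,-0.5,135],"dr": [0,0,0],"grip": -0.5},{"offset": [-0.5,-0.5,135],"dr": [0,0,0],"grip": -1},{"offset": [-0.5,-0.5,135],"dr": [0,0,0],"grip": -1},{"offset": [-0.5,-0.5,135],"dr": [0,0,0],"grip": -1},{"offset": [-0.5,-0.5,135],"dr": [0,0,0],"grip": -1},{"offset": [-0.5,-0.5,135],"dr": [0,0,0],"grip": -1}]}}

```text
clock: 3.52
ee_pos: [0.3994, 0.1964, 0.0892]
eef_rot: [0.014, 1.0, 0.0, 0.0]
ft_force: [0.0, 0.3, 0.9]
gripper_width: 0.387
gripper_force: 24.4
```

```bash
python3 -c "
from h import *
go(*F['slab'],TY,.260);go(*C['slab'],CY,.260)"
```

```text
off [   0.4    0.6 -170.8] dr [0. 0. 0.]
off [-271.6 -354.9 -170.7] dr [-0.     0.    -0.228]
```

Request:
{"op": "step_arm", "data": {"series": [{"offset": [0,0,-30],"dr": [0,0,0],"grip": -1},{"offset": [0,0,-75],"dr": [0,0,0],"grip": -1},{"offset": [0,0,-120],"dr": [0,0,0],"grip": -1},{"offset": [0,0,-160],"dr": [0,0,0],"grip": -1},{"offset": [-5,-6,-171],"dr": [0,0,0],"grip": -1},{"offset": [-28,-35,-171],"dr": [0,0,-0.02],"grip": -1},{"offset": [-58,-75,-171],"dr": [0,0,-0.05],"grip": -1},{"offset": [-90,-117,-171],"dr": [0,0,-0.08],"grip": -1},{"offset": [-122,-159,-171],"dr": [0,0,-0.11],"grip": -1},{"offset": [-154,-201,-171],"dr": [0,0,-0.14],"grip": -1},{"offset": [-186,-243,-171],"dr": [0,0,-0.17],"grip": -1},{"offset": [-218,-285,-171],"dr": [0,0,-0.2],"grip": -1}]}}

```text
clock: 5.03
ee_pos: [0.609, -0.0965, 0.2574]
eef_rot: [-0.086, 0.996, 0.001, -0.002]
ft_force: [1.5, 0.1, -2.6]
gripper_width: 0.389
gripper_force: 24.5
```

```bash
python3 -c "
from h import *
s=state();print(s['gripper_width'],s['ee_pos'],s['qd'])
go(*C['slab'],CY,.260)"
```

```text
0.38863578819647393 [ 0.60898191 -0.09650921  0.25743425] [-0.45499731  0.42827274 -0.64274718  0.00347722  0.20941161 -0.69550648]
off [-39.2 -77.4  -2.8] dr [ 0.002 -0.003 -0.027]
```

Request:
{"op": "step_arm", "data": {"series": [{"offset": [-20,-40,0],"dr": [0,0,-0.028],"grip": -1},{"offset": [-33,-67,0],"dr": [0,0,-0.028],"grip": -1},{"offset": [-39,-79,0],"dr": [0,0,-0.028],"grip": -1},{"offset": [-39,-79,0],"dr": [0,0,-0.028],"grip": -1},{"offset": [-39,-79,0],"dr": [0,0,-0.028],"grip": -1},{"offset": [-39,-79,0],"dr": [0,0,-0.028],"grip": -1}]}}

```text
clock: 5.78
ee_pos: [0.6606, -0.1646, 0.2603]
eef_rot: [-0.1, 0.995, 0.0, -0.0]
ft_force: [-0.4, 0.1, -2.7]
gripper_width: 0.391
gripper_force: 24.5
```

```bash
python3 -c "
from h import *
go(*C['slab'],CY,.082)
im=get_image('scene');save('s2.png',im['pixels'])"
```

```text
off [-1.000e-01 -1.500e+00  1.783e+02] dr [ 0.    -0.     0.001]
```

View pics/s2.png

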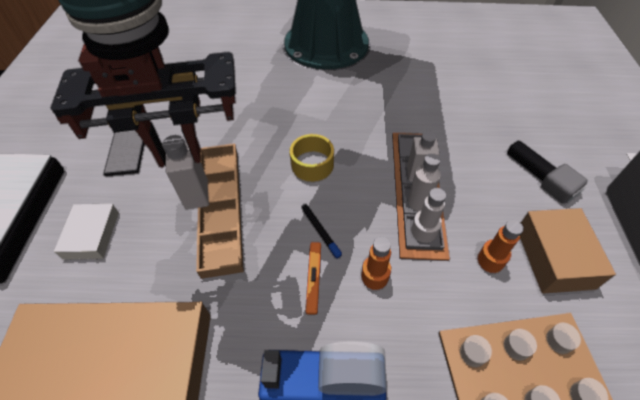

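The slab hangs upright in the jaws at (185,170), above the far cell. Lowering it and releasing.

Request:
{"op": "step_arm", "data": {"series": [{"offset": [0,-1.5,45],"dr": [0,0,0],"grip": -1},{"offset": [0,-1.5,90],"dr": [0,0,0],"grip": -1},{"offset": [0,-1.5,130],"dr": [0,0,0],"grip": -1},{"offset": [0,-1.5,155],"dr": [0,0,0],"grip": -1},{"offset": [0,-1.5,168],"dr": [0,0,0],"grip": -1},{"offset": [0,-1.5,174],"dr": [0,0,0],"grip": -1},{"offset": [0,-1.5,177],"dr": [0,0,0],"grip": -1},{"offset": [0,-1.5,177],"dr": [0,0,0],"grip": -1},{"offset": [0,-1.5,177],"dr": [0,0,0],"grip": -1}]}}

```text
clock: 6.95
ee_pos: [0.662, -0.1674, 0.084]
eef_rot: [-0.1, 0.995, -0.0, 0.001]
ft_force: [-0.2, 0.7, -4.5]
gripper_width: 0.39
gripper_force: 24.5
```

Request:
{"op": "step_arm", "data": {"series": [{"offset": [0,0,1],"dr": [0,0,0],"grip": -1},{"offset": [0,0,1.5],"dr": [0,0,0],"grip": -1},{"offset": [0,0,1.5],"dr": [0,0,0],"grip": 0},{"offset": [0,0,1.5],"dr": [0,0,0],"grip": 1},{"offset": [0,0,1.5],"dr": [0,0,0],"grip": 1},{"offset": [0,0,1.5],"dr": [0,0,0],"grip": 1},{"offset": [0,0,1.5],"dr": [0,0,0],"grip": 1},{"offset": [0,0,-50],"dr": [0,0,0],"grip": 1},{"offset": [0,0,-100],"dr": [0,0,0],"grip": 1},{"offset": [0,0,-150],"dr": [0,0,0],"grip": 1},{"offset": [0,0,-150],"dr": [0,0,0],"grip": 1},{"offset": [0,0,-150],"dr": [0,0,0],"grip": 1}]}}

```text
clock: 8.45
ee_pos: [0.661, -0.1671, 0.2326]
eef_rot: [-0.1, 0.995, 0.0, -0.0]
ft_force: [-0.5, 1.1, -0.5]
gripper_width: 1.001
gripper_force: 0.0
```

```bash
cat >> h.py <<'E'
def caps():
    im=get_image("top"); P=cloud(im)
    for n,h in [("slab",.108),("square",.108),("tall",.125),("stepped",.115)]:
        for D,b in ((F,.011),(C,.004)):
            x,y=D[n]; m=(np.hypot(P[...,0]-x,P[...,1]-y)<.03)&(abs(P[...,2]-h-b)<.006)
            if m.sum()>50: c,r=cv2.minEnclosingCircle(P[m][:,:2].astype(np.float32)); print(n,"tray" if b>.01 else "cell",np.round(c,4),round(r,4),P[m][:,2].mean().round(4),"want",D[n])
    return im
E
python3 -c "
from h import *
caps();go(*F['square'],TY,.235)"
```

```text
square tray [0.469  0.2001] 0.013 0.1187 want (0.4688, 0.1998)
tall tray [0.5399 0.1934] 0.013 0.1355 want (0.5398, 0.193)
stepped tray [0.6054 0.1952] 0.0129 0.1254 want (0.6055, 0.195)
off [114.9 397.4  -2.6] dr [ 0.001 -0.002  0.228]
```

Request:
{"op": "step_arm", "data": {"series": [{"offset": [9,30,-3],"dr": [0,0,0.02],"grip": 1},{"offset": [23,80,-3],"dr": [0,0,0.05],"grip": 1},{"offset": [38,132,-3],"dr": [0,0,0.08],"grip": 1},{"offset": [53,184,-3],"dr": [0,0,0.11],"grip": 1},{"offset": [68,236,-3],"dr": [0,0,0.14],"grip": 1},{"offset": [83,288,-3],"dr": [0,0,0.17],"grip": 1},{"offset": [98,340,-3],"dr": [0,0,0.2],"grip": 1},{"offset": [110,380,-3],"dr": [0,0,0.228],"grip": 1},{"offset": [115,397,-3],"dr": [0,0,0.228],"grip": 1},{"offset": [115,397,-3],"dr": [0,0,0.228],"grip": 1},{"offset": [115,397,-3],"dr": [0,0,0.228],"grip": 1},{"offset": [115,397,-3],"dr": [0,0,0.228],"grip": 1}]}}

```text
clock: 10.0
ee_pos: [0.4706, 0.1979, 0.236]
eef_rot: [0.015, 1.0, -0.0, -0.0]
ft_force: [0.5, 0.4, -0.8]
gripper_width: 1.002
gripper_force: 0.0
```

```bash
python3 -c "
from h import *
im=caps();save('t3.png',cv2.resize(im['pixels'][100:300,340:540],None,fx=3,fy=3));go(*F['square'],TY,.089)"
```

```text
slab cell [ 0.6601 -0.1666] 0.0131 0.1116 want (0.6609, -0.166)
tall tray [0.5401 0.1932] 0.013 0.1355 want (0.5398, 0.193)
stepped tray [0.6054 0.1951] 0.013 0.1255 want (0.6055, 0.195)
off [  1.8   1.8 147. ] dr [-0.     0.    -0.001]
```

View pics/t3.png

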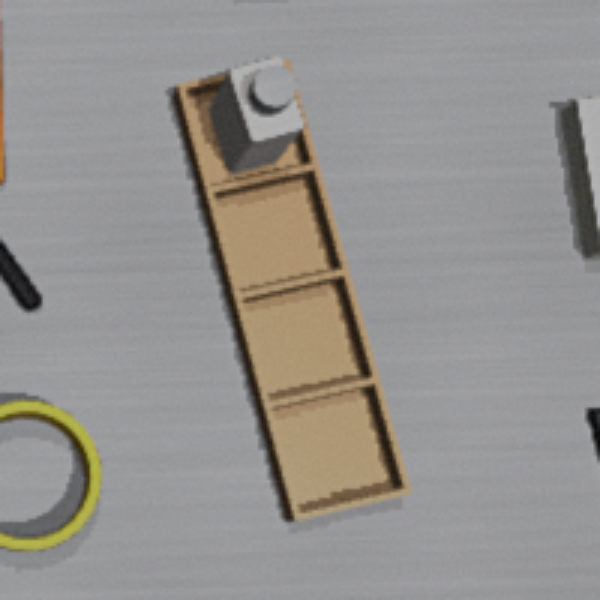

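The slab stands upright in the far cell: its cap is at (273,90) in the crop, 111.6 mm high where 112 is expected. Next, the square.

Request:
{"op": "step_arm", "data": {"series": [{"offset": [1.8,1.8,40],"dr": [0,0,0],"grip": 1},{"offset": [1.8,1.8,85],"dr": [0,0,0],"grip": 1},{"offset": [1.8,1.8,125],"dr": [0,0,0],"grip": 1},{"offset": [1.8,1.8,147],"dr": [0,0,0],"grip": 1},{"offset": [1.8,1.8,147],"dr": [0,0,0],"grip": 1},{"offset": [1.8,1.8,147],"dr": [0,0,0],"grip": 0.1},{"offset": [1.8,1.8,147],"dr": [0,0,0],"grip": -0.3},{"offset": [1.8,1.8,147],"dr": [0,0,0],"grip": -1},{"offset": [1.8,1.8,147],"dr": [0,0,0],"grip": -1},{"offset": [1.8,1.8,147],"dr": [0,0,0],"grip": -1},{"offset": [1.8,1.8,147],"dr": [0,0,0],"grip": -1},{"offset": [1.8,1.8,147],"dr": [0,0,0],"grip": -1}]}}

```text
clock: 11.55
ee_pos: [0.4682, 0.2008, 0.0894]
eef_rot: [0.014, 1.0, -0.0, 0.0]
ft_force: [-0.2, -0.8, 5.1]
gripper_width: 0.498
gripper_force: 25.0
```

```bash
python3 -c "
from h import *
go(*C['square'],CY,.260)"
```

```text
off [-134.6 -377.3 -170.5] dr [-0.     0.    -0.228]
```

Request:
{"op": "step_arm", "data": {"series": [{"offset": [0,0,-30],"dr": [0,0,0],"grip": -1},{"offset": [0,0,-75],"dr": [0,0,0],"grip": -1},{"offset": [0,0,-120],"dr": [0,0,0],"grip": -1},{"offset": [0,0,-160],"dr": [0,0,0],"grip": -1},{"offset": [-2,-6,-171],"dr": [0,0,0],"grip": -1},{"offset": [-11,-31,-171],"dr": [0,0,-0.02],"grip": -1},{"offset": [-25,-71,-171],"dr": [0,0,-0.04],"grip": -1},{"offset": [-41,-115,-171],"dr": [0,0,-0.06],"grip": -1},{"offset": [-57,-160,-171],"dr": [0,0,-0.08],"grip": -1},{"offset": [-73,-205,-171],"dr": [0,0,-0.1],"grip": -1},{"offset": [-89,-250,-171],"dr": [0,0,-0.1],"grip": -1},{"offset": [-105,-295,-171],"dr": [0,0,-0.1],"grip": -1}]}}

```text
clock: 13.05
ee_pos: [0.5639, -0.0986, 0.2578]
eef_rot: [-0.036, 0.999, 0.001, -0.002]
ft_force: [0.6, 0.7, -2.9]
gripper_width: 0.495
gripper_force: 25.0
```

Request:
{"op": "step_arm", "data": {"series": [{"offset": [-10,-40,0],"dr": [0,0,-0.06],"grip": -1},{"offset": [-18,-70,0],"dr": [0,0,-0.12],"grip": -1},{"offset": [-22,-84.5,0],"dr": [0,0,-0.128],"grip": -1},{"offset": [-22,-84.5,0],"dr": [0,0,-0.128],"grip": -1},{"offset": [-22,-84.5,0],"dr": [0,0,-0.128],"grip": -1},{"offset": [-22,-84.5,0],"dr": [0,0,-0.128],"grip": -1}]}}

```text
clock: 13.8
ee_pos: [0.5925, -0.1784, 0.2602]
eef_rot: [-0.1, 0.995, 0.0, -0.0]
ft_force: [0.0, 0.3, -2.3]
gripper_width: 0.496
gripper_force: 25.0
```

```bash
python3 -c "
from h import *
go(*C['square'],CY,.082)"
```

```text
off [  0.5  -1.6 178.2] dr [ 0.    -0.     0.001]
```

Request:
{"op": "step_arm", "data": {"series": [{"offset": [0,-0.7,45],"dr": [0,0,0],"grip": -1},{"offset": [0,-0.7,90],"dr": [0,0,0],"grip": -1},{"offset": [0,-0.7,130],"dr": [0,0,0],"grip": -1},{"offset": [0,-0.7,155],"dr": [0,0,0],"grip": -1},{"offset": [0,-0.7,168],"dr": [0,0,0],"grip": -1},{"offset": [0,-0.7,174],"dr": [0,0,0],"grip": -1},{"offset": [0,-0.7,177],"dr": [0,0,0],"grip": -1},{"offset": [0,-0.7,178],"dr": [0,0,0],"grip": -1},{"offset": [0,-0.7,178],"dr": [0,0,0],"grip": -1},{"offset": [0,-0.7,178],"dr": [0,0,0],"grip": -1}]}}

```text
clock: 15.05
ee_pos: [0.5933, -0.1805, 0.0827]
eef_rot: [-0.1, 0.995, -0.0, 0.0]
ft_force: [-0.7, 0.8, -2.4]
gripper_width: 0.491
gripper_force: 25.0
```

Request:
{"op": "step_arm", "data": {"series": [{"offset": [0,0,1],"dr": [0,0,0],"grip": -1},{"offset": [0,0,1],"dr": [0,0,0],"grip": 0.2},{"offset": [0,0,1],"dr": [0,0,0],"grip": 1},{"offset": [0,0,1],"dr": [0,0,0],"grip": 1},{"offset": [0,0,1],"dr": [0,0,0],"grip": 1},{"offset": [0,0,1],"dr": [0,0,0],"grip": 1},{"offset": [0,0,1],"dr": [0,0,0],"grip": 1},{"offset": [0,0,-50],"dr": [0,0,0],"grip": 1},{"offset": [0,0,-100],"dr": [0,0,0],"grip": 1},{"offset": [0,0,-153],"dr": [0,0,0],"grip": 1},{"offset": [0,0,-153],"dr": [0,0,0],"grip": 1},{"offset": [0,0,-153],"dr": [0,0,0],"grip": 1}]}}

```text
clock: 16.55
ee_pos: [0.5925, -0.1801, 0.2347]
eef_rot: [-0.1, 0.995, 0.0, -0.0]
ft_force: [-0.3, 0.5, -1.2]
gripper_width: 1.003
gripper_force: 0.0
```

```bash
python3 -c "
from h import *
go(*F['tall'],TY,.235)"
```

```text
off [-2.250e+01  3.762e+02 -2.000e-01] dr [ 0.    -0.001  0.228]
```

Request:
{"op": "step_arm", "data": {"series": [{"offset": [-2,30,0],"dr": [0,0,0.02],"grip": 1},{"offset": [-5,80,0],"dr": [0,0,0.05],"grip": 1},{"offset": [-8,130,0],"dr": [0,0,0.08],"grip": 1},{"offset": [-11,180,0],"dr": [0,0,0.11],"grip": 1},{"offset": [-14,230,0],"dr": [0,0,0.14],"grip": 1},{"offset": [-17,280,0],"dr": [0,0,0.17],"grip": 1},{"offset": [-20,330,0],"dr": [0,0,0.2],"grip": 1},{"offset": [-22,365,0],"dr": [0,0,0.228],"grip": 1},{"offset": [-22.5,376,0],"dr": [0,0,0.228],"grip": 1},{"offset": [-22.5,376,0],"dr": [0,0,0.228],"grip": 1},{"offset": [-22.5,376,0],"dr": [0,0,0.228],"grip": 1},{"offset": [-22.5,376,0],"dr": [0,0,0.228],"grip": 1}]}}

```text
clock: 18.05
ee_pos: [0.5405, 0.1914, 0.235]
eef_rot: [0.015, 1.0, -0.0, -0.0]
ft_force: [-0.2, -0.0, -0.1]
gripper_width: 1.004
gripper_force: 0.0
```

```bash
python3 -c "
from h import *
im=caps();go(*F['tall'],TY,.089)"
```

```text
slab cell [ 0.6602 -0.1669] 0.0134 0.1116 want (0.6609, -0.166)
square cell [ 0.5935 -0.1805] 0.0132 0.1116 want (0.5923, -0.18)
tall tray [0.5389 0.1932] 0.0133 0.1356 want (0.5398, 0.193)
off [  0.8   1.5 146.1] dr [-0.    -0.    -0.001]
```

Request:
{"op": "step_arm", "data": {"series": [{"offset": [0.8,1.0,40],"dr": [0,0,0],"grip": 1},{"offset": [0.8,1.0,85],"dr": [0,0,0],"grip": 1},{"offset": [0.8,1.0,125],"dr": [0,0,0],"grip": 1},{"offset": [0.8,1.0,146],"dr": [0,0,0],"grip": 1},{"offset": [0.8,1.0,146],"dr": [0,0,0],"grip": 1},{"offset": [0.8,1.0,146],"dr": [0,0,0],"grip": 0.1},{"offset": [0.8,1.0,146],"dr": [0,0,0],"grip": -0.3},{"offset": [0.8,1.0,146],"dr": [0,0,0],"grip": -1},{"offset": [0.8,1.0,146],"dr": [0,0,0],"grip": -1},{"offset": [0.8,1.0,146],"dr": [0,0,0],"grip": -1},{"offset": [0.8,1.0,146],"dr": [0,0,0],"grip": -1},{"offset": [0.8,1.0,146],"dr": [0,0,0],"grip": -1}], "newtons": 30}}

```text
clock: 19.6
ee_pos: [0.5397, 0.1936, 0.0894]
eef_rot: [0.014, 1.0, -0.0, 0.0]
ft_force: [-0.2, -1.0, 4.0]
gripper_width: 0.49
gripper_force: 30.0
```

```bash
python3 -c "
from h import *
go(*C['tall'],CY,.260)"
```

```text
off [   5.2 -387.9 -170.6] dr [-0.     0.    -0.228]
```

Request:
{"op": "step_arm", "data": {"series": [{"offset": [0,0,-30],"dr": [0,0,0],"grip": -1},{"offset": [0,0,-75],"dr": [0,0,0],"grip": -1},{"offset": [0,0,-120],"dr": [0,0,0],"grip": -1},{"offset": [0,0,-160],"dr": [0,0,0],"grip": -1},{"offset": [0,-6,-171],"dr": [0,0,0],"grip": -1},{"offset": [0,-31,-171],"dr": [0,0,0],"grip": -1},{"offset": [1,-71,-171],"dr": [0,0,0],"grip": -1},{"offset": [2,-115,-171],"dr": [0,0,0],"grip": -1},{"offset": [2,-160,-171],"dr": [0,0,0],"grip": -1},{"offset": [3,-205,-171],"dr": [0,0,0],"grip": -1},{"offset": [3,-250,-171],"dr": [0,0,0],"grip": -1},{"offset": [4,-295,-171],"dr": [0,0,0],"grip": -1}]}}

```text
clock: 21.1
ee_pos: [0.5257, -0.1024, 0.2579]
eef_rot: [0.014, 1.0, 0.0, -0.002]
ft_force: [0.3, -1.4, -3.5]
gripper_width: 0.49
gripper_force: 30.0
```

Request:
{"op": "step_arm", "data": {"series": [{"offset": [0,-40,0],"dr": [0,0,-0.08],"grip": -1},{"offset": [1,-75,0],"dr": [0,0,-0.16],"grip": -1},{"offset": [1,-93,0],"dr": [0,0,-0.228],"grip": -1},{"offset": [1,-93,0],"dr": [0,0,-0.228],"grip": -1},{"offset": [1,-93,0],"dr": [0,0,-0.228],"grip": -1},{"offset": [1,-93,0],"dr": [0,0,-0.228],"grip": -1}]}}

```text
clock: 21.85
ee_pos: [0.5235, -0.1929, 0.2597]
eef_rot: [-0.1, 0.995, 0.0, -0.0]
ft_force: [-1.0, 0.2, -3.1]
gripper_width: 0.487
gripper_force: 30.0
```

```bash
python3 -c "
from h import *
go(*C['tall'],CY,.082)
im=get_image('scene');save('s4.png',im['pixels'])"
```

```text
off [-1.000e-01 -1.200e+00  1.777e+02] dr [ 0.001 -0.001  0.001]
```

View pics/s4.png

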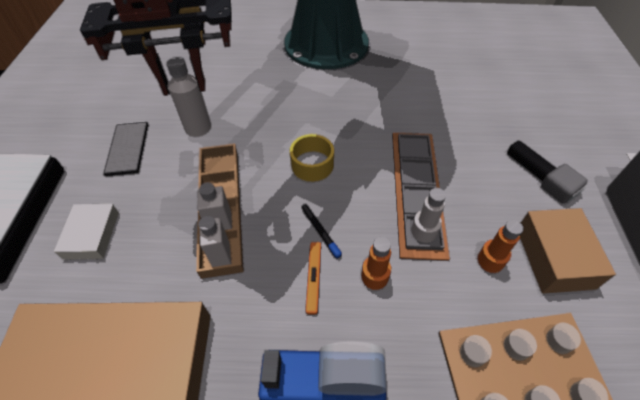

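The tall flask at (190,98) hangs upright, as the view perspective suggests. Square (210,205) and slab (212,240) stand in their cells, and stepped (430,215) is still on the tray. Lowering the tall.

Request:
{"op": "step_arm", "data": {"series": [{"offset": [0,-0.5,45],"dr": [0,0,0],"grip": -1},{"offset": [0,-0.5,90],"dr": [0,0,0],"grip": -1},{"offset": [0,-0.5,130],"dr": [0,0,0],"grip": -1},{"offset": [0,-0.5,155],"dr": [0,0,0],"grip": -1},{"offset": [0,-0.5,168],"dr": [0,0,0],"grip": -1},{"offset": [0,-0.5,174],"dr": [0,0,0],"grip": -1},{"offset": [0,-0.5,177],"dr": [0,0,0],"grip": -1},{"offset": [0,-0.5,178],"dr": [0,0,0],"grip": -1},{"offset": [0,-0.5,178],"dr": [0,0,0],"grip": -1},{"offset": [0,-0.5,178],"dr": [0,0,0],"grip": -1}]}}

```text
clock: 23.15
ee_pos: [0.5241, -0.1948, 0.0826]
eef_rot: [-0.1, 0.995, -0.0, 0.0]
ft_force: [-0.1, -0.2, -3.5]
gripper_width: 0.491
gripper_force: 30.0
```

Request:
{"op": "step_arm", "data": {"series": [{"offset": [0,0,1],"dr": [0,0,0],"grip": -1},{"offset": [0,0,1],"dr": [0,0,0],"grip": 0.2},{"offset": [0,0,1],"dr": [0,0,0],"grip": 1},{"offset": [0,0,1],"dr": [0,0,0],"grip": 1},{"offset": [0,0,1],"dr": [0,0,0],"grip": 1},{"offset": [0,0,1],"dr": [0,0,0],"grip": 1},{"offset": [0,0,1],"dr": [0,0,0],"grip": 1},{"offset": [0,0,-50],"dr": [0,0,0],"grip": 1},{"offset": [0,0,-100],"dr": [0,0,0],"grip": 1},{"offset": [0,0,-153],"dr": [0,0,0],"grip": 1},{"offset": [0,0,-153],"dr": [0,0,0],"grip": 1},{"offset": [0,0,-153],"dr": [0,0,0],"grip": 1}]}}

```text
clock: 24.65
ee_pos: [0.5234, -0.1943, 0.2347]
eef_rot: [-0.1, 0.995, 0.0, -0.0]
ft_force: [0.4, 0.3, -0.1]
gripper_width: 0.997
gripper_force: 0.0
```

```bash
python3 -c "
from h import *
caps();go(*F['stepped'],TY,.235)"
```

```text
slab cell [ 0.6605 -0.1661] 0.0132 0.1116 want (0.6609, -0.166)
stepped tray [0.6061 0.195 ] 0.0131 0.1256 want (0.6055, 0.195)
off [-158.3  364.9   -0.9] dr [ 0.001 -0.002  0.228]
```

Request:
{"op": "step_arm", "data": {"series": [{"offset": [-12,28,0],"dr": [0,0,0.02],"grip": 1},{"offset": [-32,74,0],"dr": [0,0,0.05],"grip": 1},{"offset": [-53,122,0],"dr": [0,0,0.08],"grip": 1},{"offset": [-74,170,0],"dr": [0,0,0.11],"grip": 1},{"offset": [-95,218,0],"dr": [0,0,0.14],"grip": 1},{"offset": [-116,266,0],"dr": [0,0,0.17],"grip": 1},{"offset": [-137,314,0],"dr": [0,0,0.2],"grip": 1},{"offset": [-152,350,0],"dr": [0,0,0.228],"grip": 1},{"offset": [-158.5,365,0],"dr": [0,0,0.228],"grip": 1},{"offset": [-158.5,365,0],"dr": [0,0,0.228],"grip": 1},{"offset": [-158.5,365,0],"dr": [0,0,0.228],"grip": 1},{"offset": [-158.5,365,0],"dr": [0,0,0.228],"grip": 1}]}}

```text
clock: 26.2
ee_pos: [0.6065, 0.1932, 0.2352]
eef_rot: [0.015, 1.0, -0.0, -0.0]
ft_force: [0.6, 0.2, 0.4]
gripper_width: 1.0
gripper_force: 0.0
```

```bash
python3 -c "
from h import *
im=caps();go(*F['stepped'],TY,.089)"
```

```text
slab cell [ 0.6606 -0.1671] 0.0133 0.1116 want (0.6609, -0.166)
square cell [ 0.5937 -0.1802] 0.0133 0.1119 want (0.5923, -0.18)
tall cell [ 0.5244 -0.1942] 0.0133 0.1287 want (0.5237, -0.194)
stepped tray [0.6055 0.1952] 0.0132 0.1256 want (0.6055, 0.195)
off [  1.1   1.7 146.3] dr [-0.    -0.    -0.001]
```

Request:
{"op": "step_arm", "data": {"series": [{"offset": [1,1.2,40],"dr": [0,0,0],"grip": 1},{"offset": [1,1.2,85],"dr": [0,0,0],"grip": 1},{"offset": [1,1.2,125],"dr": [0,0,0],"grip": 1},{"offset": [1,1.2,146],"dr": [0,0,0],"grip": 1},{"offset": [1,1.2,146],"dr": [0,0,0],"grip": 1},{"offset": [1,1.2,146],"dr": [0,0,0],"grip": -0.1},{"offset": [1,1.2,146],"dr": [0,0,0],"grip": -0.5},{"offset": [1,1.2,146],"dr": [0,0,0],"grip": -1},{"offset": [1,1.2,146],"dr": [0,0,0],"grip": -1},{"offset": [1,1.2,146],"dr": [0,0,0],"grip": -1},{"offset": [1,1.2,146],"dr": [0,0,0],"grip": -1},{"offset": [1,1.2,146],"dr": [0,0,0],"grip": -1}]}}

```text
clock: 27.75
ee_pos: [0.6056, 0.1959, 0.0892]
eef_rot: [0.014, 1.0, -0.0, -0.0]
ft_force: [-0.1, -0.2, 1.7]
gripper_width: 0.378
gripper_force: 30.0
```

```bash
python3 -c "
from h import *
go(*C['stepped'],CY,.260)"
```

```text
off [ 139.3 -407.7 -170.7] dr [-0.    -0.    -0.228]
```

Request:
{"op": "step_arm", "data": {"series": [{"offset": [0,0,-30],"dr": [0,0,0],"grip": -1},{"offset": [0,0,-75],"dr": [0,0,0],"grip": -1},{"offset": [0,0,-120],"dr": [0,0,0],"grip": -1},{"offset": [0,0,-160],"dr": [0,0,0],"grip": -1},{"offset": [2,-6,-171],"dr": [0,0,0],"grip": -1},{"offset": [11,-31,-171],"dr": [0,0,0],"grip": -1},{"offset": [24,-71,-171],"dr": [0,0,0],"grip": -1},{"offset": [39,-115,-171],"dr": [0,0,0],"grip": -1},{"offset": [55,-160,-171],"dr": [0,0,0],"grip": -1},{"offset": [70,-205,-171],"dr": [0,0,0],"grip": -1},{"offset": [85,-250,-171],"dr": [0,0,0],"grip": -1},{"offset": [100,-295,-171],"dr": [0,0,0],"grip": -1}]}}

```text
clock: 29.25
ee_pos: [0.4937, -0.098, 0.2575]
eef_rot: [0.014, 1.0, 0.0, -0.002]
ft_force: [0.8, -0.0, -1.8]
gripper_width: 0.381
gripper_force: 30.0
```

Request:
{"op": "step_arm", "data": {"series": [{"offset": [14,-40,0],"dr": [0,0,-0.08],"grip": -1},{"offset": [27,-80,0],"dr": [0,0,-0.16],"grip": -1},{"offset": [36,-105,0],"dr": [0,0,-0.228],"grip": -1},{"offset": [39,-113,0],"dr": [0,0,-0.228],"grip": -1},{"offset": [39,-113,0],"dr": [0,0,-0.228],"grip": -1},{"offset": [39,-113,0],"dr": [0,0,-0.228],"grip": -1},{"offset": [39,-113,0],"dr": [0,0,-0.228],"grip": -1}]}}

```text
clock: 30.12
ee_pos: [0.4555, -0.2072, 0.2601]
eef_rot: [-0.1, 0.995, 0.0, -0.0]
ft_force: [0.0, -0.3, -2.1]
gripper_width: 0.381
gripper_force: 30.0
```

```bash
python3 -c "
from h import *
go(*C['stepped'],CY,.082)"
```

```text
off [  0.5  -0.6 178.1] dr [ 0.    -0.     0.001]
```

Request:
{"op": "step_arm", "data": {"series": [{"offset": [0,-0.3,45],"dr": [0,0,0],"grip": -1},{"offset": [0,-0.3,90],"dr": [0,0,0],"grip": -1},{"offset": [0,-0.3,130],"dr": [0,0,0],"grip": -1},{"offset": [0,-0.3,155],"dr": [0,0,0],"grip": -1},{"offset": [0,-0.3,168],"dr": [0,0,0],"grip": -1},{"offset": [0,-0.3,174],"dr": [0,0,0],"grip": -1},{"offset": [0,-0.3,177],"dr": [0,0,0],"grip": -1},{"offset": [0,-0.3,178],"dr": [0,0,0],"grip": -1},{"offset": [0,-0.3,178],"dr": [0,0,0],"grip": -1},{"offset": [0,-0.3,178],"dr": [0,0,0],"grip": -1}]}}

```text
clock: 31.38
ee_pos: [0.4556, -0.2086, 0.0826]
eef_rot: [-0.1, 0.995, -0.0, 0.0]
ft_force: [-1.0, 0.4, -2.4]
gripper_width: 0.382
gripper_force: 30.0
```

Request:
{"op": "step_arm", "data": {"series": [{"offset": [0,0,1],"dr": [0,0,0],"grip": -1},{"offset": [0,0,1],"dr": [0,0,0],"grip": 0.2},{"offset": [0,0,1],"dr": [0,0,0],"grip": 1},{"offset": [0,0,1],"dr": [0,0,0],"grip": 1},{"offset": [0,0,1],"dr": [0,0,0],"grip": 1},{"offset": [0,0,1],"dr": [0,0,0],"grip": 1},{"offset": [0,0,1],"dr": [0,0,0],"grip": 1},{"offset": [0,0,-50],"dr": [0,0,0],"grip": 1},{"offset": [0,0,-100],"dr": [0,0,0],"grip": 1},{"offset": [0,0,-160],"dr": [0,0,0],"grip": 1},{"offset": [0,0,-160],"dr": [0,0,0],"grip": 1},{"offset": [0,0,-160],"dr": [0,0,0],"grip": 1}]}}

```text
clock: 32.88
ee_pos: [0.455, -0.2081, 0.2419]
eef_rot: [-0.1, 0.995, -0.0, -0.0]
ft_force: [-1.5, 1.7, -0.8]
gripper_width: 1.003
gripper_force: 0.0
```

Request:
{"op": "step_arm", "data": {"series": [{"offset": [0,50,0],"dr": [0,0,0],"grip": 1},{"offset": [0,100,0],"dr": [0,0,0],"grip": 1},{"offset": [0,150,0],"dr": [0,0,0],"grip": 1},{"offset": [0,200,0],"dr": [0,0,0],"grip": 1},{"offset": [0,250,0],"dr": [0,0,0],"grip": 1},{"offset": [0,250,0],"dr": [0,0,0],"grip": 1},{"offset": [0,250,0],"dr": [0,0,0],"grip": 1},{"offset": [0,250,0],"dr": [0,0,0],"grip": 1}]}}

```text
clock: 33.88
ee_pos: [0.4057, 0.0356, 0.2416]
eef_rot: [-0.099, 0.995, -0.0, -0.001]
ft_force: [1.0, -0.6, -1.0]
gripper_width: 1.0
gripper_force: 0.0
```

```bash
python3 -c "
from h import *
im=caps();save('t5.png',cv2.resize(im['pixels'][100:300,340:540],None,fx=3,fy=3))"
```

```text
slab cell [ 0.6608 -0.1658] 0.0132 0.1115 want (0.6609, -0.166)
square cell [ 0.5937 -0.1804] 0.0132 0.1114 want (0.5923, -0.18)
tall cell [ 0.5244 -0.194 ] 0.0132 0.1286 want (0.5237, -0.194)
stepped cell [ 0.4561 -0.2085] 0.0133 0.1188 want (0.4551, -0.2078)
```

View pics/t5.png

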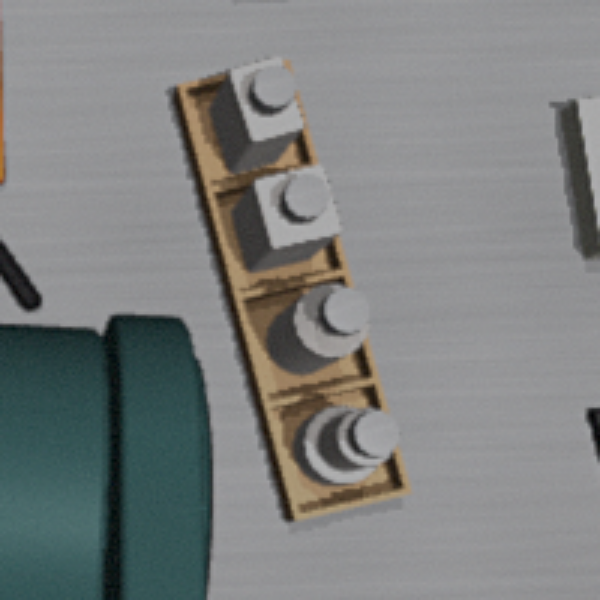

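All four stand upright in the crop, far to near: slab (273,90), square (305,197), tall (343,310), stepped (375,433). Cap heights match flasks standing on the cell floors.

```bash
python3 -c "
from rig import job_done
print(job_done())"
```

```text
the job is handed in; nothing more can be done
None
```

All four white flasks stand upright in the carton in reversed order (far to near: slab, square, tall, stepped); the orange look-alikes were not touched, and the job was handed in at about 34 s.

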